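# Close the chocolate mould

## Robot

A 6-joint arm with a two-finger parallel gripper is mounted at the origin on a cart in front of the work surface, level with it; the furniture and walls round the work are solid. World frame = base frame: x ahead of the robot, y to its left, z up, the work surface at z = 0. Lengths are in m, angles in rad, forces in N, time in s.
With the tool pointing down it reaches from about 0.35 to 0.975 m from the base axis. Payload 4.9 kg.
Tool frame: the origin (TCP) lies at the very end of the fingers, on their centre line; the grasp point (between the pads) lies 19 mm behind it (ctrl.pinch_z is the distance from the TCP to the grasp point, in m); z points along the fingers, y is the direction in which the jaws open and shut (so a half turn about z gives the same grasp; the last joint's range is limited). The gripper opens to 85 mm and grips with 20 to 120 N. Pads are 22 mm wide; open, the fingers measure 114 mm over their backs; the gripper's body (76 mm by 85 mm) begins 54 mm behind the grasp point. The pads swing forward as they close: fully open they stand 13 mm farther back than shut.
Start: joints at [1.023, 0.053, 1.613, -0, 1.476, -0.119], TCP at [0.26, 0.568, 0.231] pointing down, gripper open.
Joint ranges: [-3.01, 3.01], [-1.01, 2.22], [0.06, 2.58], [-1.02, 4.17], [0.09, 2.62], [-3.14, 3.14]. Speed limits (rad/s): [2.57, 2.57, 3.14, 3.14, 3.14, 3.14].

## Interface

Orientations are given as a rotation vector (axis times angle).
In Python, from station import ctrl gives the robot as it stands.
- The arm moves only by the tool carry_out, never from a script. Its argument "series" is a list of rows, each a list of 7 numbers: the shift along the world's x, y, z each as a share of 0.025 m, from -1 to 1, then the turn, a rotation vector about the world's x, y, z each as a share of 0.1 rad, from -1 to 1, then the opening, from 0 (shut) to 1 (fully open). A call has 1 to 12 rows; each row shifts and turns the commanded pose from where the row before left it; what a row does not reach is not made up. A row lasts 1/10 s, in which the tool goes at most 50 mm and 8.59 degrees, less where a joint would pass 70% of its speed; a pose out of reach is approached as far as the arm can. A call with a number of a shift or a turn outside -1 to 1 is refused whole. A call with a gripper value outside its range is refused whole. The fingers move at their own pace and stop on an object; "grip_force" is the grip in N (left out, the last holds). Time passes only in rows, so rows that do not move let the fingers close. It gives the time, the measured TCP pose, the force and the opening at its end, in the units of the state.
- ctrl.get_obs(): the state, without advancing time (a new reading comes with each control period).
- ctrl.get_image(name): name is "side" or "top" or "wrist"; returns a dict with "frame" (400x640x3 uint8, blue, green, red), "fx", "fy", "cx", "cy" (pixels), "k1" (the pictures are not rectified: a ray, as slopes to the right and down, at radius r is drawn at 1 + k1 r^2 times it, then the intrinsics apply), "R" (3x3) and "t" (3): a world point X has camera coordinates R X + t; the wrist camera has in their place "hand_eye" (4x4, takes a point from camera to tool coordinates, whose origin is the TCP and whose axes are the flange's). Camera axes: x right, y down, z forward; pixel columns grow to the right and rows downward; lengths in m; the calibration is good to about 2 mm. A picture is of the moment at which its call begins: read the wrist's pose just before it. There is no depth.
- ctrl.finish_job(): hands the job in, once; it reports no verdict.
Trained networks look in a picture, given as the dict that the camera call returned (one of the last four; its "shot" number tells which), for a name from the list of things; names that differ only in an ending like _2 or _b are one class to them, and where a whole thing is asked for, a point or a joint stands for the part that bears it (a point fixed in the world has none). Each returns a list of dicts, best first, with "p" (0 to 1); they miss things now and then, are a little off and sometimes report something else, mostly with a low value. They report only what shows in the picture. A call takes as long as a camera call.
- ctrl.trace(picture, name): "mask" (400x640 bool, what is visible of it) and "rect" ([left, top, width, height] as shares, 0 to 1, of the picture: columns of its width, rows of its height, round what is visible of it).
- ctrl.mark_of(picture, name): "position" ([column, row] as shares, 0 to 1, of the picture: columns of its width, rows of its height: a listed point, or the origin of a listed thing).
The state is a dict: "t": time; "q": joint angles; "dq": joint speeds; "effort": joint torques, N m; "tool_pos": TCP position; "tool_rot": TCP orientation; "contact_force": force on the tool from outside, world axes, zero at the start; "wrist_torque": the same for the moment, N m; "opening": finger opening in m.
Only numpy, scipy, OpenCV 4.12 (cv2) and the standard library are available. Lean on these libraries where they do the work, as an engineer would, in place of code of your own. Each camera call takes 0.05 s, during which the arm holds its last target.

## Task

Close the empty two-part chocolate mould: pick up the long white cover by its upright blue grip and lower it over the two locating pins of the copper lower half, until both pins stand through its holes and it lies flush all round; only then let go. Leave the short cover with the red grip where it is, it belongs to another mould. Mind the wall cabinets that hang over the back of the worktop.

Things in the scene. Friction and masses are not known exactly. Their poses are not given: they have to be found in the camera images.
- mould: Copper-coloured lower half, fixed: block 190 (x) x 100 (y) x 24 mm with two steel pins. Origin: centre of its underside, on the worktop; x along its length, z up. Pins at x = +62, -62 mm, y = 0, 16 mm thick for 14 mm, then tapering to 5 mm; they end 34 mm above the block. (Room: wall cabinets hang over the worktop beyond 0.57 m ahead of the robot base, from 0.46 m up, left of y = -0.07 m.)
- long_cover_centre (a point): The fitting cover, loose, flat, 0.22 kg: white plate 172 (x) x 90 (y) x 8 mm, 30 mm through holes at x = +62, -62 mm, y = 0, upright blue grip 46 (x) x 16 (y) mm in the middle, top 60 mm above the underside. Point: on the grip's axis, 30 mm above the underside; 54 mm above the worktop, over the mould's origin, when flush. x along the length, z up. Half turn about z fits too.
- short_cover_centre (a point): Bystander, loose: a similar but shorter white cover, 124 (x) x 90 (y) x 8 mm, 30 mm holes at x = +38 and -38 mm, upright red grip of the same size. It does not fit this mould. This point is on the grip's axis, 30 mm above its underside.

How it is judged:
By the outcome, as a careful person would: the job done as asked, in the order asked, and still so for the second after the job is handed in, with the robot touching nothing.
It also fails if it takes over 40 s, if anything falls off the work surface, if the arm or the gripper's body presses on something with over 40 N, if the wrist force passes 120 N, or if a joint passes its speed limit or range.

## Working session

There is one attempt and no reset: what is moved stays moved. The work goes in short steps, Python scripts to look and compute and a tool call to move; the robot and the scene stay as the last step left them, time stands still between calls to the robot, and variables do not carry over. Pictures are saved under pics/ and viewed, and the job is handed in when it is done.

Besides the shell and the picture viewer there is one more tool, called after "Emit:" as name(argument=value, ...), one argument or row to a line, values as JSON. carry_out: Moves the arm, as the interface text tells. Shift numbers are shares of 0.025 m and turn numbers shares of 0.1 rad, none past 1 either way. Its arguments: {"type":"object","properties":{"series":{"type":"array"},"grip_force":{"type":"number"}},"required":["series"]}

```bash
ls; mkdir -p pics
cat > h.py <<'E'
import numpy as np, cv2, pickle
from scipy.spatial.transform import Rotation as Ro
from station import ctrl
def shot(n,fn=None):
    o=ctrl.get_obs(); p=ctrl.get_image(n)
    if 'R' not in p or p.get('R') is None:
        H=np.array(p['hand_eye']); T=np.eye(4); T[:3,:3]=Ro.from_rotvec(o['tool_rot']).as_matrix(); T[:3,3]=o['tool_pos']
        W=np.linalg.inv(T@H); p2=(W[:3,:3],W[:3,3])
    else: p2=(np.array(p['R']),np.array(p['t']))
    if fn: cv2.imwrite('pics/'+fn,p['frame'])
    return p,p2
def ray(p,p2,uv):
    x=(uv[0]-p['cx'])/p['fx']; y=(uv[1]-p['cy'])/p['fy']; k=p['k1']
    X,Y=x,y
    for _ in range(50):
        r2=X*X+Y*Y; X,Y=x/(1+k*r2),y/(1+k*r2)
    R,t=p2; return -R.T@t, R.T@np.array([X,Y,1.])
def onz(p,p2,uv,z):
    c,d=ray(p,p2,uv); return c+d*(z-c[2])/d[2]
def proj(p,p2,P):
    P=np.atleast_2d(P); C=P@p2[0].T+p2[1]; s=C[:,:2]/C[:,2:]; s=s*(1+p['k1']*(s**2).sum(1,keepdims=True))
    return s*[p['fx'],p['fy']]+[p['cx'],p['cy']]
def px(m): return np.array(m['position'])*[640,400]
E
python3 - <<'E'
from h import *
print(ctrl.get_obs()['t'],ctrl.pinch_z)
for n in ['top','side','wrist']:
    p,p2=shot(n,n+'0.png'); print(n,'cam',(-p2[0].T@p2[1]).round(3),p['fx'],p['k1'])
    for k,z in [('mould',0),('long_cover_centre',.03),('short_cover_centre',.03)]:
        for m in ctrl.mark_of(p,k)[:2]: print(k,round(m['p'],2),px(m).round(1),onz(p,p2,px(m),z).round(4))
        for m in ctrl.trace(p,k)[:1]: print('  tr',round(m['p'],2),(np.array(m['rect'])*[640,400,640,400]).round())
E
```

```text
pics
0.0 0.0187
top cam [0.285 0.06  0.906] 372.2616499969592 0.02631576014718131
mould 0.84 [417.4 209.8] [ 0.4587 -0.2059  0.    ]
  tr 0.91 [389. 169.  66.  87.]
long_cover_centre 0.89 [314.5 205.1] [0.4636 0.0501 0.03  ]
  tr 0.74 [290. 172.  49.  74.]
  tr 0.57 [182. 187.  42.  57.]
side cam [ 0.181 -0.967  0.557] 503.16226890426196 -0.01587515100106236
mould 0.96 [366.9 271.9] [ 0.4477 -0.206   0.    ]
  tr 0.89 [312. 238. 114.  63.]
long_cover_centre 0.83 [338.7 193.4] [0.4687 0.0804 0.03  ]
  tr 0.7 [299. 187.  82.  37.]
short_cover_centre 0.87 [311.4 157. ] [0.4554 0.3262 0.03  ]
  tr 0.77 [287. 148.  50.  30.]
wrist cam [0.189 0.601 0.374] 314.3871148534811 -0.03654594781466103
  tr 0.92 [225. 309.  52.  53.]
```

View pics/top0.png

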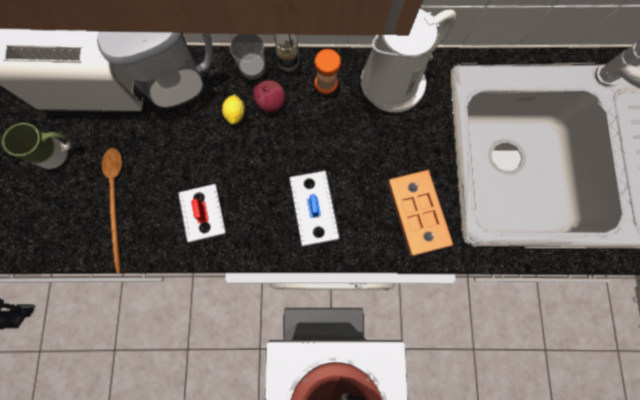

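View pics/side0.png

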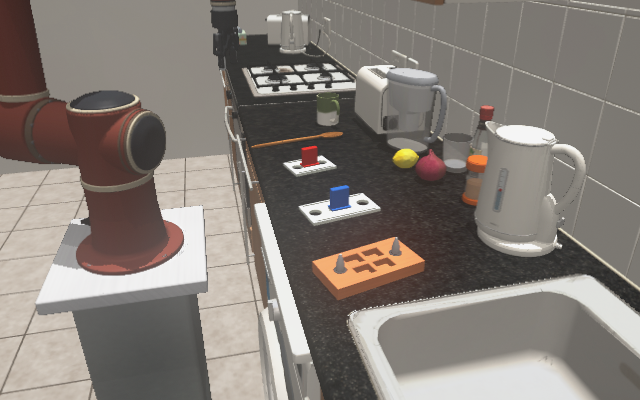

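View pics/wrist0.png

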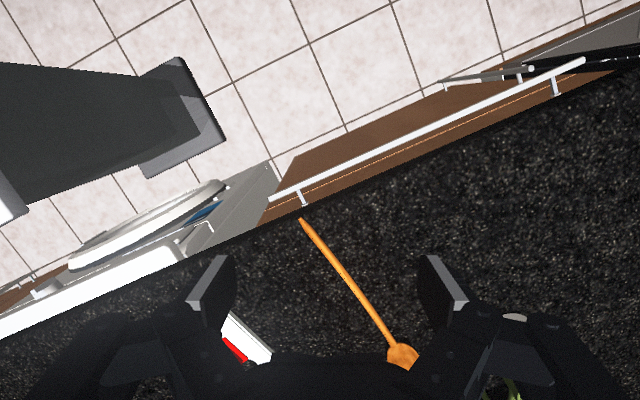

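Run:
```python
import cv2,numpy as np
t=cv2.imread('pics/top0.png'); s=cv2.imread('pics/side0.png')
a=cv2.resize(t[155:265,270:470],None,fx=4,fy=4,interpolation=cv2.INTER_CUBIC)
cv2.imwrite('pics/topz.png',a)
b=cv2.resize(s[175:305,290:440],None,fx=4.5,fy=4.5,interpolation=cv2.INTER_CUBIC)
cv2.imwrite('pics/sidez.png',b)
```

```text
(no output)
```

View pics/topz.png

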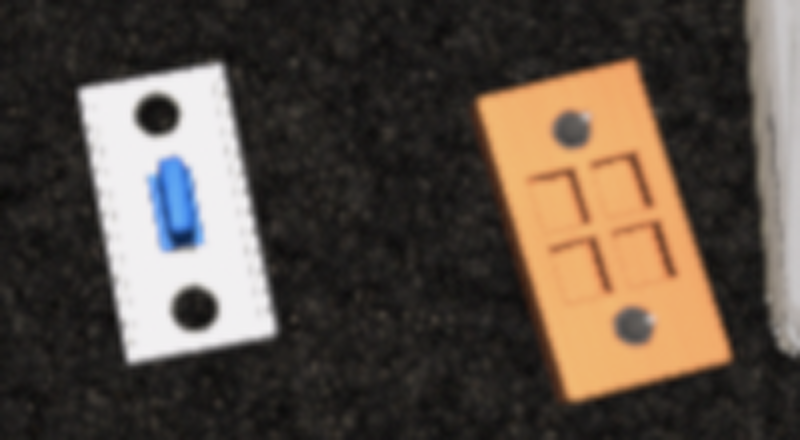

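View pics/sidez.png

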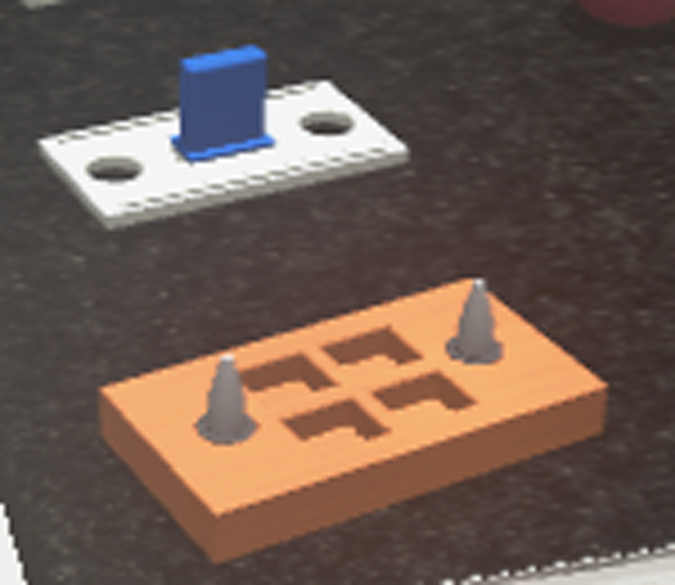

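Run:
```python
from h import *
from scipy.optimize import least_squares
T=shot('top'); S=shot('side')
def t(l): return np.array(l)/4+[270-.375,155-.375]
def s(l): return np.array(l)/4.5+[290-.39,175-.39]
objs={'cover':(172,90,.008,t([(78,88),(222,62),(278,336),(128,364)]),s([(328,82),(408,155),(110,218),(40,143)])),
 'mould':(190,100,.024,t([(476,98),(636,60),(732,360),(568,402)]),s([(475,280),(607,383),(218,514),(102,392)]))}
for n,(L,W,z,a,b) in objs.items():
    loc=np.array([(L,W),(L,-W),(-L,-W),(-L,W)])/2000
    def P(v):
        c,si=np.cos(v[2]),np.sin(v[2]); q=loc@np.array([[c,si],[-si,c]])+v[:2]
        return np.c_[q,np.full(4,z)]
    for nm,w in [('top',(1,0)),('side',(0,1)),('both',(1,1))]:
        f=lambda v:np.r_[(w[0]*(proj(*T,P(v))-a)).ravel(),(w[1]*(proj(*S,P(v))-b)).ravel()]
        r=least_squares(f,[.46,0,.2]); print(n,nm,r.x.round(4),'rms',np.sqrt((r.fun**2).sum()/8).round(2))
# grip top / pins check
g=onz(*T,t([(174,158+10)])[0],.06);print(g)
tip=s([(228,358),(478,283)]); 
for u in tip: print('tip side',onz(*S,u,.058).round(4))
for u in t([(572,129),(635,326)]): print('pin top', onz(*T,u,.04).round(4))
for u in t([(157,115),(195,308)]): print('hole top', onz(*T,u,.006).round(4))
```

```text
cover top [0.4629 0.0519 0.1887] rms 0.55
cover side [0.4628 0.0507 0.189 ] rms 0.38
cover both [0.4629 0.0516 0.1888] rms 0.68
mould top [ 0.4503 -0.2052  0.2461] rms 0.36
mould side [ 0.451  -0.2043  0.2525] rms 0.47
mould both [ 0.4506 -0.205   0.2493] rms 0.64
[0.47766407 0.05368099 0.06      ]
tip side [ 0.3902 -0.2203  0.058 ]
tip side [ 0.5094 -0.1893  0.058 ]
pin top [ 0.5071 -0.1856  0.04  ]
pin top [ 0.3884 -0.2164  0.04  ]
hole top [0.5238 0.064  0.006 ]
hole top [0.4027 0.0403 0.006 ]
```

Run:
```python
from h import *
o=ctrl.get_obs(); print(o['tool_pos'],o['tool_rot'],o['t'])
R=Ro.from_rotvec(o['tool_rot']).as_matrix(); print(R.round(3), 'y az',np.arctan2(R[1,1],R[0,1]))
def turns(yaw):
  for s in (1,-1):
    y=s*np.array([-np.sin(yaw),np.cos(yaw),0]); z=np.array([0,0,-1.]); x=np.cross(y,z)
    D=np.c_[x,y,z]@R.T; print(yaw,Ro.from_matrix(D).as_rotvec().round(4))
turns(.189);turns(.249)
print(o['q'])
```

```text
[0.25986408 0.56840087 0.23132867] [6.68403650e-01 3.06963608e+00 2.76259987e-05] 1.15
[[-0.909  0.416  0.   ]
 [ 0.416  0.909  0.   ]
 [-0.     0.    -1.   ]] y az 1.1419959681927019
0.189 [-0.      0.      0.6178]
0.189 [ 0.      0.     -2.5238]
0.249 [-0.      0.      0.6778]
0.249 [ 0.      0.     -2.4638]
[ 1.02298999e+00  5.26790330e-02  1.61287979e+00 -2.07034866e-05
  1.47600808e+00 -1.19004017e-01]
```

Emit:
carry_out(
  series=[
    [0.4,-1,0,0,0,0.3,1],
    [0.4,-1,0,0,0,0.3,1],
    [0.4,-1,0,0,0,0.3,1],
    [0.4,-1,0,0,0,0.3,1],
    [0.4,-1,0,0,0,0.3,1],
    [0.4,-1,0,0,0,0.3,1],
    [0.4,-1,0,0,0,0.3,1],
    [0.4,-1,0,0,0,0.3,1],
    [0.4,-1,0,0,0,0.3,1],
    [0.4,-1,0,0,0,0.3,1],
    [0.4,-1,0,0,0,0.3,1],
    [0.4,-1,0,0,0,0.3,1],
  ],
)

```text
t: 2.35
tool_pos: [0.3801, 0.2674, 0.2315]
tool_rot: [0.106, 3.139, 0.0]
contact_force: [0.1, -0.6, 1.2]
opening: 0.085
```

Emit:
carry_out(
  series=[
    [0.37,-0.96,0,0,0,0.287,1],
    [0.37,-0.96,0,0,0,0.287,1],
    [0.37,-0.96,0,0,0,0.287,1],
    [0.37,-0.96,0,0,0,0.287,1],
    [0.37,-0.96,0,0,0,0.287,1],
    [0.37,-0.96,0,0,0,0.287,1],
    [0.37,-0.96,-0.6,0,0,0.287,1],
    [0.37,-0.96,-0.7,0,0,0.287,1],
    [0.37,-0.96,-0.7,0,0,0.287,1],
    [0,0,-0.4,0,0,0,1],
    [0,0,0,0,0,0,1],
  ],
)

```text
t: 3.45
tool_pos: [0.4619, 0.0523, 0.1695]
tool_rot: [0.294, -3.124, -0.001]
contact_force: [0.9, -0.6, -0.1]
opening: 0.0854
```

Run:
```python
from h import *
o=ctrl.get_obs(); print(o['tool_pos'].round(4) if hasattr(o['tool_pos'],'round') else o['tool_pos'],o['tool_rot'],o['t'])
R=Ro.from_rotvec(o['tool_rot']).as_matrix(); print(np.arctan2(R[1,1],R[0,1])-np.pi/2)
p,p2=shot('wrist','w1.png')
for m in ctrl.mark_of(p,'long_cover_centre')[:1]: print(m['p'],px(m),onz(p,p2,px(m),.03))
c,s=np.cos(.189),np.sin(.189)
f=p['frame'].copy()
for l,w,z in [(86,45,8),(86,-45,8),(-86,-45,8),(-86,45,8),(23,8,60),(23,-8,60),(-23,8,60),(-23,-8,60)]:
    l/=1e3;w/=1e3; u=proj(p,p2,[.463+c*l-s*w,.0515+s*l+c*w,z/1e3])[0]; cv2.circle(f,tuple(int(v) for v in u),3,(0,255,0),1)
cv2.imwrite('pics/w1o.png',f)
```

```text
[0.4619 0.0523 0.1695] [ 2.94437894e-01 -3.12413186e+00 -1.45519755e-03] 3.45
0.18793526697239216
0.94 [325.632 186.68 ] [0.4629372  0.05260517 0.03      ]
```

View pics/w1o.png

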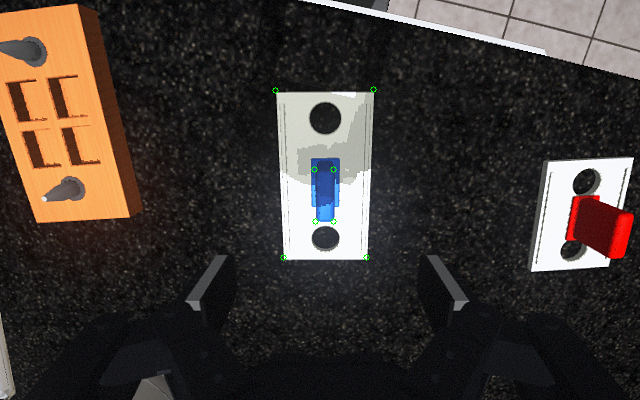

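Emit:
carry_out(
  series=[
    [0.04,0,-0.97,0,0,0,1],
    [0,0,-0.97,0,0,0,1],
    [0,0,-0.97,0,0,0,1],
    [0,0,-0.97,0,0,0,1],
    [0,0,-0.97,0,0,0,1],
    [0,0,-0.5,0,0,0,1],
    [0,0,-0.47,0,0,0,1],
    [0,0,0,0,0,0,1],
    [0,0,0,0,0,0,1],
  ],
  grip_force=60,
)

```text
t: 4.45
tool_pos: [0.4649, 0.0525, 0.0267]
tool_rot: [-0.297, 3.126, -0.0]
contact_force: [0.3, 0.5, 0.7]
opening: 0.0856
```

Emit:
carry_out(
  series=[
    [0,0,0,0,0,0,0],
    [0,0,0,0,0,0,0],
    [0,0,0,0,0,0,0],
    [0,0,0,0,0,0,0],
    [0,0,0,0,0,0,0],
    [0,0,0,0,0,0,0],
    [0,0,0,0,0,0,0],
    [0,0,0,0,0,0,0],
  ],
  grip_force=60,
)

```text
t: 5.25
tool_pos: [0.4645, 0.0523, 0.0262]
tool_rot: [-0.297, 3.127, -0.0]
contact_force: [0.4, -0.8, 3.1]
opening: 0.0151
```

Emit:
carry_out(
  series=[
    [0,0,0.4,0,0,0,0],
    [0,0,0.6,0,0,0,0],
    [0,0,1,0,0,0,0],
    [0,0,1,0,0,0,0],
    [0,0,1,0,0,0,0],
    [0,0,0,0,0,0,0],
    [0,0,0,0,0,0,0],
  ],
)

```text
t: 5.95
tool_pos: [0.4639, 0.0524, 0.1255]
tool_rot: [-0.297, 3.127, -0.0]
contact_force: [-0.3, 0.5, -3.0]
opening: 0.0153
```

Run:
```python
from h import *
o=ctrl.get_obs(); print(o['tool_pos'],o['opening'])
shot('wrist','w2.png');shot('side','s2.png')
```

```text
[0.4638803  0.05241915 0.1255411 ] 0.01533590745812379
```

View pics/w2.png

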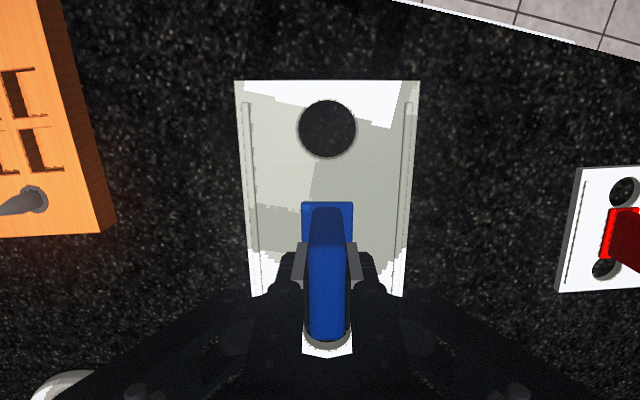

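View pics/s2.png

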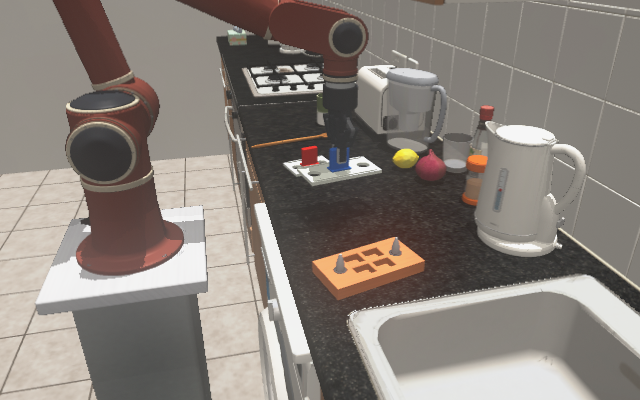

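Run:
```python
from h import *
o=ctrl.get_obs();tp=np.array(o['tool_pos']); print(o['contact_force'],o['wrist_torque'])
R=Ro.from_rotvec(o['tool_rot']).as_matrix(); W=shot('wrist')
zt=.0075+tp[2]-.0262+.0005
a=onz(*W,(234.5,81),zt);b=onz(*W,(419,80.5),zt);h=onz(*W,(326.5,127.5),zt)
print(a,b,'width',np.linalg.norm(a-b),'yaw',np.arctan2(*(a-b)[1::-1])-np.pi/2,np.arctan2(*(b-a)[1::-1])-np.pi/2)
yw=np.arctan2(*(b-a)[1::-1])-np.pi/2
yw=np.arctan2(np.sin(2*yw),np.cos(2*yw))/2
e=np.array([np.cos(yw),np.sin(yw),0])
print('yaw',yw,'tool yaw',np.arctan2(R[1,1],R[0,1])-np.pi/2)
print('centre from edge',(a+b)/2+.086*e,'from hole',h+.062*e,'tcp',tp)
```

```text
[ 0.1797289  -0.08044852 -1.69534747] [ 0.00691819 -0.00529544 -0.02436623]
[ 0.38687953 -0.0066539   0.10560875] [0.36981389 0.08094158 0.10560875] width 0.08924238965806405 yaw -2.9491796938878396 0.1924129597019537
yaw 0.19241295970195374 tool yaw 0.18952251886568217
centre from edge [0.46275964 0.05358943 0.10560875] from hole [0.46119162 0.05308948 0.10560875] tcp [0.46272076 0.05247624 0.12380875]
```

Emit:
carry_out(
  series=[
    [-0.044,-0.5,0,0,0,0.05,0],
    [-0.044,-0.98,0,0,0,0.05,0],
    [-0.044,-0.98,0,0,0,0.05,0],
    [-0.044,-0.98,0,0,0,0.05,0],
    [-0.044,-0.98,0,0,0,0.05,0],
    [-0.044,-0.98,0,0,0,0.05,0],
    [-0.044,-0.98,0,0,0,0.05,0],
    [-0.044,-0.98,0,0,0,0.05,0],
    [-0.044,-0.98,0,0,0,0.05,0],
    [-0.044,-0.98,0,0,0,0.05,0],
    [-0.04,-0.6,0,0,0,0.05,0],
    [0,-0.38,0,0,0,0.05,0],
  ],
)

```text
t: 7.3
tool_pos: [0.4511, -0.2057, 0.1241]
tool_rot: [0.389, -3.115, -0.003]
contact_force: [-0.2, 0.5, -2.9]
opening: 0.015
```

Emit:
carry_out(
  series=[
    [0,0,0,0,0,0,0],
    [0,0,0,0,0,0,0],
  ],
)

```text
t: 7.5
tool_pos: [0.4518, -0.2044, 0.125]
tool_rot: [0.391, -3.116, -0.002]
contact_force: [-0.2, -0.8, -1.5]
opening: 0.0152
```

Run:
```python
from h import *
o=ctrl.get_obs();tp=np.array(o['tool_pos']); print(o['t'],tp,o['opening'])
R=Ro.from_rotvec(o['tool_rot']).as_matrix();print('yaw',np.arctan2(R[1,1],R[0,1])-np.pi/2)
shot('wrist','w3.png');shot('side','s3.png')
s=cv2.imread('pics/s3.png');cv2.imwrite('pics/s3z.png',cv2.resize(s[150:320,270:470],None,fx=3.5,fy=3.5,interpolation=cv2.INTER_CUBIC))
```

```text
7.5 [ 0.45175274 -0.20444662  0.12497778] 0.015233778613948612
yaw 0.24945361207706362
```

View pics/w3.png

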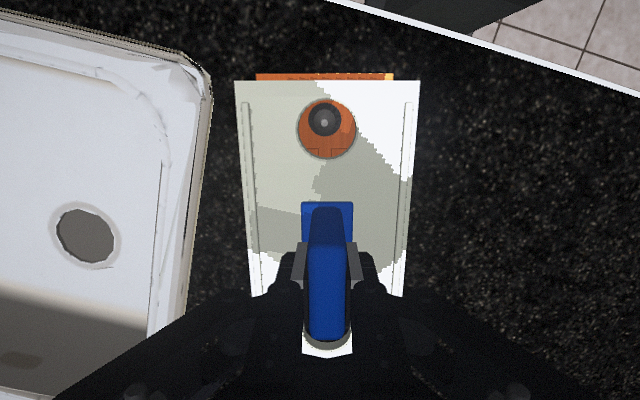

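View pics/s3z.png

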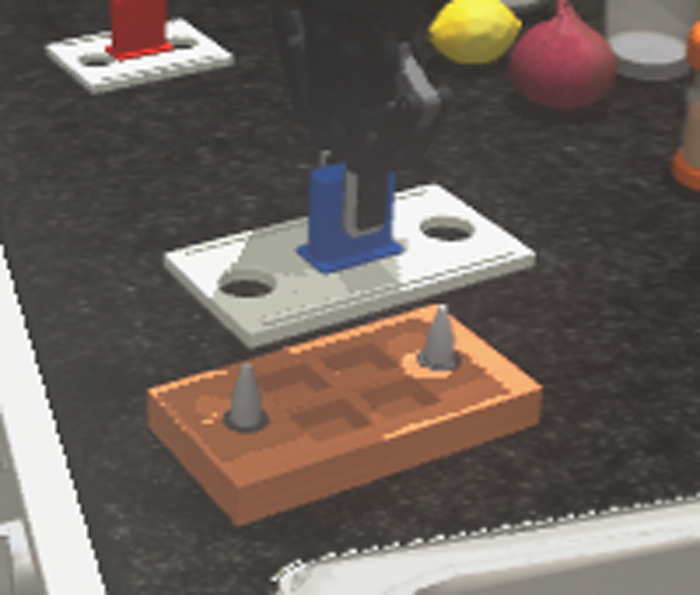

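Run:
```python
from h import *
o=ctrl.get_obs();tp=np.array(o['tool_pos']); W=shot('wrist')
print('pin tip',onz(*W,(324,122),.058),'base',onz(*W,(324.5,119.5),.031),'pred',.4506-.062*np.cos(.2493),-.205-.062*np.sin(.2493))
print('hole',onz(*W,(326.5,128),tp[2]-.0187), 'tcp',tp)
```

```text
pin tip [ 0.39163744 -0.22054539  0.058     ] base [ 0.39172766 -0.22032252  0.031     ] pred 0.39051670724076437 -0.22029699092004631
hole [ 0.39072764 -0.21915661  0.10663891] tcp [ 0.45195394 -0.20423184  0.12533891]
```

Emit:
carry_out(
  series=[
    [0,-0.05,-0.6,0,0,0,0],
    [0,0,-0.7,0,0,0,0],
    [0,0,-0.5,0,0,0,0],
    [0,0,-0.4,0,0,0,0],
    [0,0,-0.3,0,0,0,0],
    [0,0,-0.2,0,0,0,0],
    [0,0,0,0,0,0,0],
    [0,0,0,0,0,0,0],
  ],
)

```text
t: 8.45
tool_pos: [0.4525, -0.2066, 0.0587]
tool_rot: [-0.391, 3.117, -0.001]
contact_force: [0.3, 0.4, -2.3]
opening: 0.0157
```

Run:
```python
from h import *
o=ctrl.get_obs();tp=np.array(o['tool_pos']); print(o['t'],tp,o['opening'],o['contact_force'])
w,_=shot('wrist');s,_=shot('side','s4.png')
s=s['frame'];a=cv2.resize(s[170:320,290:450],None,fx=3,fy=3,interpolation=cv2.INTER_CUBIC)
b=w['frame'][60:360,220:440]; b=cv2.resize(b,(330,450))
cv2.imwrite('pics/c4.png',np.hstack([a,b[:a.shape[0]]]))
```

```text
8.45 [ 0.45245247 -0.206578    0.05871588] 0.015724506409484168 [ 0.34925398  0.37181177 -2.2681933 ]
```

View pics/c4.png

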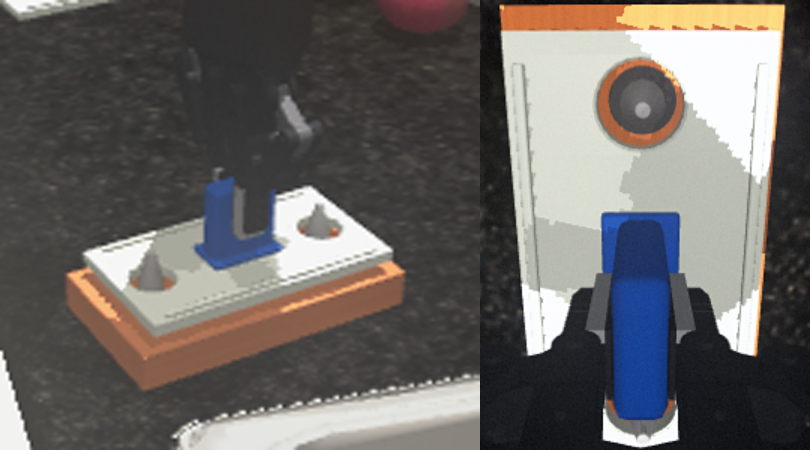

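Both pins stand in the holes and the cover is about 8–9 mm above the block. I'll lower it gently.

Emit:
carry_out(
  series=[
    [-0.04,0,-0.1,0,0,0,0],
    [0,0,-0.1,0,0,0,0],
    [0,0,-0.08,0,0,0,0],
    [0,0,0,0,0,0,0],
    [0,0,0,0,0,0,0],
  ],
)

```text
t: 9.05
tool_pos: [0.451, -0.2063, 0.0512]
tool_rot: [0.391, -3.117, -0.0]
contact_force: [0.2, 0.4, -1.1]
opening: 0.0155
```

Emit:
carry_out(
  series=[
    [0,0,-0.04,0,0,0,0],
    [0,0,-0.04,0,0,0,0],
    [0,0,0,0,0,0,0],
    [0,0,0,0,0,0,0],
  ],
)

```text
t: 9.45
tool_pos: [0.4513, -0.2065, 0.0501]
tool_rot: [0.391, -3.117, 0.0]
contact_force: [-2.9, 0.8, 5.0]
opening: 0.0158
```

Emit:
carry_out(
  series=[
    [0,0,-0.03,0,0,0,0],
    [0,0,-0.02,0,0,0,0],
    [0,0,0,0,0,0,0],
    [0,0,0,0,0,0,0],
  ],
)

```text
t: 9.85
tool_pos: [0.4513, -0.2065, 0.0501]
tool_rot: [0.391, -3.116, -0.0]
contact_force: [-7.8, 4.7, 13.5]
opening: 0.015
```

```bash
cat > look.py <<'E'
from h import *
import sys
o=ctrl.get_obs();tp=np.array(o['tool_pos']); print(o['t'],tp,o['opening'],o['contact_force'],o['wrist_torque'])
w,_=shot('wrist');s,_=shot('side')
s=s['frame'];a=cv2.resize(s[200:310,300:435],None,fx=4,fy=4,interpolation=cv2.INTER_CUBIC)
b=cv2.resize(w['frame'][60:360,220:440],(250,440))
cv2.imwrite('pics/%s.png'%sys.argv[1],np.hstack([a,b]))
E
python3 look.py c5
```

```text
9.85 [ 0.45129565 -0.20650232  0.05013324] 0.015027776706301963 [-7.76103597  4.66642137 13.52284793] [ 0.59822248  1.10669    -0.0439551 ]
```

View pics/c5.png

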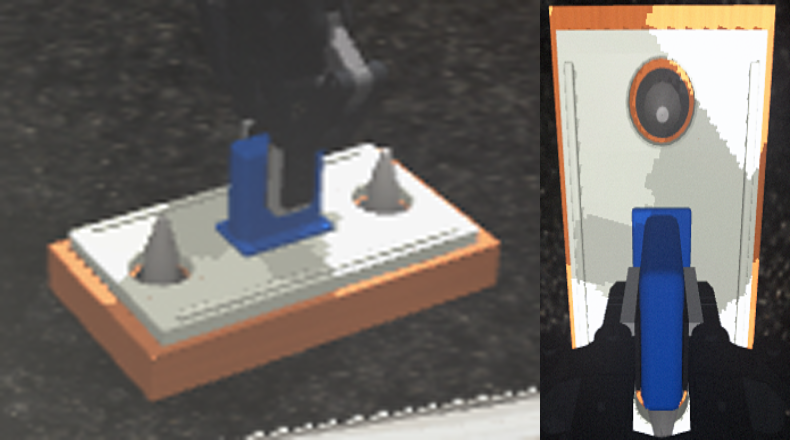

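Cover is seated: TCP is at the expected height (0.050) and it's pressing firmly. I'll ease off the preload, then release.

Emit:
carry_out(
  series=[
    [0,0,0.04,0,0,0,0],
    [0,0,0,0,0,0,0.1],
    [0,0,0,0,0,0,0.3],
    [0,0,0,0,0,0,0.5],
    [0,0,0,0,0,0,0.7],
    [0,0,0,0,0,0,0.7],
    [0,0,0,0,0,0,0.7],
  ],
  grip_force=20,
)

```text
t: 10.65
tool_pos: [0.4511, -0.2063, 0.0489]
tool_rot: [0.391, -3.117, -0.0]
contact_force: [0.7, 0.1, -0.8]
opening: 0.06
```

Emit:
carry_out(
  series=[
    [0,0,0.3,0,0,0,0.7],
    [0,0,0.6,0,0,0,0.7],
    [0,0,1,0,0,0,0.7],
    [0,0,1,0,0,0,0.7],
    [0,0,1,0,0,0,0.7],
    [0,0,0,0,0,0,0.7],
    [0,0,0,0,0,0,0.7],
  ],
)

```text
t: 11.35
tool_pos: [0.4515, -0.2066, 0.1473]
tool_rot: [-0.391, 3.116, -0.002]
contact_force: [-0.6, 1.3, -0.6]
opening: 0.0599
```

```bash
python3 look.py c6
python3 - <<'E'
from h import *
shot('wrist','w6.png');T=shot('top','t6.png')
E
```

```text
11.35 [ 0.45145722 -0.2065659   0.14729987] 0.05990932300007372 [-0.64784565  1.30550752 -0.58058239] [ 0.00927452 -0.03218528 -0.07564186]
```

View pics/c6.png

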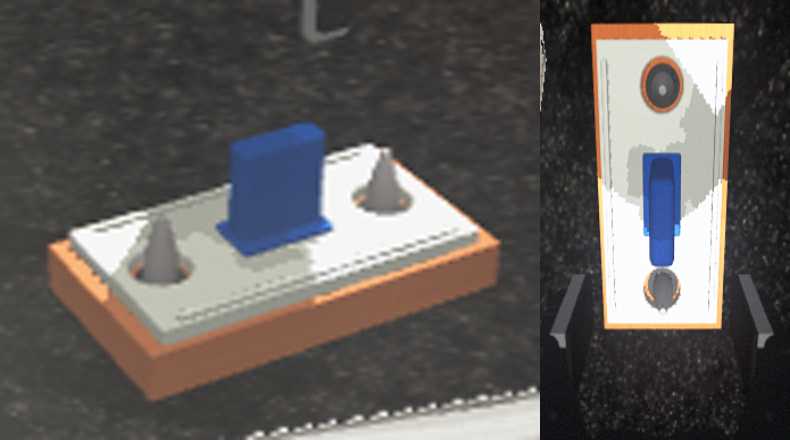

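View pics/w6.png

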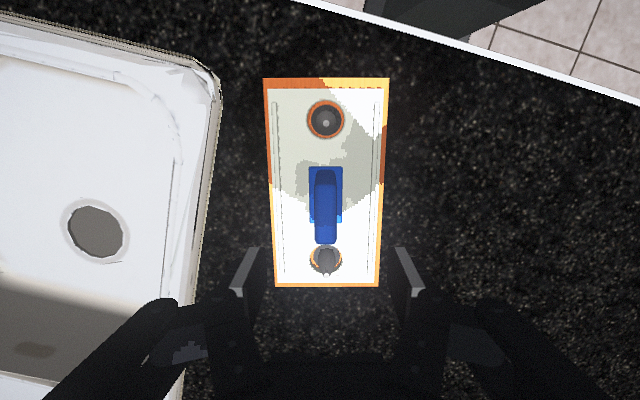

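```bash
python3 -c "
from station import ctrl
print(ctrl.finish_job())"
```

```text
the job is handed in; nothing more can be done
None
```

I put the long white cover on the copper mould and handed the job in at about 11.5 s; no verdict came back.

- **Fit:** After release, the side and wrist pictures showed both pins standing through the holes and the cover lying flat all round. Before release, the gripper had stopped at the height expected for a flush cover, 0.050 m, while pressing with about 14 N.
- **Release:** I eased off the pressing force before opening the gripper. The arm then rose 0.1 m and was touching nothing.
- **Short cover:** I never went near the red-gripped cover with anything lowered, and it was in its place in the last picture that showed it (before lowering). I did not measure its position again at the end.
- **Disagreement:** For the long cover, the network's mark in the first side picture was about 3 cm off in y compared with the top picture. I used a fit to the cover's corners in both views instead, and the wrist camera agreed with it to about 1 mm.

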